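Set the tile stop gauge

TASK

Set up the stop gauge for the clay tiles: first take the steel stop pin from its wooden rest, seat it fully in the socket at the end of the gauge's telescoping arm and let go of it. Then squeeze the arm's lock button against its grip plate, slide the arm out until its pointer lines up with the line on the rider clamped to the scale (do not shift the rider), and finish holding it there with the button still squeezed.

Things in the scene. Friction and masses are not known exactly. Their poses are not given: they have to be found in the camera images.
- stop_pin: Loose steel stop pin, 74 mm tall, about 80 g, standing in the wooden rest at the start. Origin at the centre of its foot, z up along the pin. Tapered shank from 12 mm diameter at the foot to 18 mm at 28 mm height, collar 30 mm diameter from 30 to 35 mm, above it a round grip stem of 18 mm diameter up to 74 mm (rounded top).
- pin_collar (a point): Centre of the underside of the pin's collar, 30 mm above its foot; it comes to rest on the rim of the socket when the pin is fully home.
- pin_rest: Fixed wooden block, 50 x 50 x 34 mm, with a 22 mm upright hole in its middle in which the pin stands with its collar on the block's top. Origin at the centre of its underside.
- gauge: Fixed stop gauge: aluminium base 250 x 74 mm on a wooden plinth 262 x 90 x 16 mm. Its x axis is the direction in which the arm extends; its -y side (with the scale strip) is the side with the lock button and looks roughly to the robot. Over its -x half stands the grey outer tube (36 mm wide, collar 42 mm wide, top 64 mm above the table); the scale strip, dark ticks every 10 mm, lies along its -y edge.
- stop_arm (a joint): How far the telescoping arm is slid out along the gauge's +x (m): 0 fully in, 0.090 fully out. It starts at 0 to 0.018. The sprung lock brakes it wherever it stands; with the button squeezed it slides against a return spring of 3 to 5 N.
- grip (a point): Point on the arm's carriage, 92 mm above the table, axes as the gauge's, midway between the outer faces to pinch: lock button on its -y side (30 mm long in x, 67 to 111 mm above the table), fixed grip plate on its +y side (30 mm long, to 112 mm). Width over both along y: 44 mm, squeezed 38 mm (midpoint true when squeezed). Pinch along y from above; carriage top below it at 62 mm.
- lock_button (a joint): Travel of the lock button towards the grip plate, along the gauge's +y (m): 0 out (locked), 0.006 fully squeezed; free from about 0.001. Its spring takes 8 N to start and 11 N when fully in.
- socket (a point): Centre of the mouth of the socket, 62 mm above the table, in the top of the aluminium block (50 x 48 mm) at the end of the arm, 105 mm along the gauge's +x from grip; moves with the arm. Upright through hole, 20 mm diameter, chamfered, 32 mm deep.
- pointer (a point): Tip of the small pointer on the carriage's -y side, above the scale, 40 mm above the table; moves with the arm, same place along x as grip.
- rider_line (a point): On the rider (dark steel clip 14 x 22 mm with a small brass thumbscrew, clamped tight on the scale strip, its place differs): the inner end of the light line across its top, 34 mm above the table. The pointer is on the mark when it has the same place along the gauge's x as this point; axes parallel to the gauge's.
Mind the look-alikes: they are no part of the job. Leave any purple look-alike of the stop_pin alone.

How it is judged (in metres and radians):
On the way, in this order (a step that is already met when the one before it is completed fails the run):
1. the stop pin is seated in the socket, collar on its rim, and let go (distance between pin_collar and socket below 0.003 m and angle between stop_pin's own z axis and vertical below 0.12 rad and contact force between the fingers and stop_pin below 0.2 N), for 0.2 s.
2. the lock button is squeezed before the arm is drawn out (value of joint lock_button above 0.002 m and x of pointer in the frame of rider_line below -0.015 m), for 0.1 s.
At the end, for the whole second after the job is handed in: The arm's pointer stands within 4 mm of the rider's line along the scale and the arm is still, the lock button is still squeezed by at least 2 mm of its 6 mm (so that only the fingers hold the arm), and the untouched stop pin stands upright, fully home in the socket (within 4 mm) (x of pointer in the frame of rider_line between -0.004 and 0.004 m and distance between pin_collar and socket below 0.004 m and angle between stop_pin's own z axis and vertical below 0.12 rad and contact force between the fingers and stop_pin below 0.2 N and value of joint lock_button above 0.002 m and velocity of joint stop_arm between -0.005 and 0.005 m/s); the arm keeps its last pose, push and grip.
It fails at once if the rider is shifted along the scale (distance of rider_line from where it was at the start of the episode above 0.004 m).
It also fails if it takes over 50 s, if anything falls off the work surface, if the arm or the gripper's body presses on something with over 40 N, if the wrist force passes 120 N, or if a joint passes its speed limit or range.

ROBOT

A 7-joint arm with a two-finger parallel gripper is mounted at the origin on the work surface; the furniture and walls round the work are solid. World frame = base frame: x ahead of the robot, y to its left, z up, the work surface at z = 0. Lengths are in m, angles in degrees, forces in N, time in s.
With the tool pointing down it reaches from about 0.425 to 0.875 m from the base axis. Payload 4.7 kg.
Tool frame: the origin (TCP) lies at the very end of the fingers, on their centre line; the grasp point (between the pads) lies 19 mm behind it; z points along the fingers, y is the line along which they close (so a half turn about z gives the same grasp; the last joint's range is limited). The gripper opens to 87 mm and grips with 3 to 60 N. Pads are 19 mm wide; open, the fingers measure 117 mm over their backs; the gripper's body (75 mm by 190 mm) begins 51 mm behind the grasp point.
Start: joints at [-73.333, 18.392, -4.016, 83.108, 1.295, 78.541, -3.26], TCP at [0.178, 0.625, 0.223] pointing down, gripper open.
Joint ranges: [-163.93, 163.93], [-17.29, 119.83], [-79.2, 71.16], [3.27, 140.29], [-89.18, 269.18], [5.43, 117.66], [-154.24, 154.24]. Speed limits (degrees/s): [147.25, 147.25, 180, 180, 180, 180, 180].

INTERFACE

Orientations are given as [roll, pitch, yaw] about the fixed x, y, z axes, in that order (R = Rz(yaw) Ry(pitch) Rx(roll)).
In Python, from cell import telemetry, cams, env gives the robot as it stands.
- The arm moves only by the tool arm_command, never from a script. Its argument "series" is text: rows parted by semicolons, each of 5 numbers parted by spaces: the shift along the tool's x, y, z in mm, then the turn about the tool's z in rad, then the closure in counts, from 0 (fully open) to 255 (shut). A call has 1 to 20 rows; each row shifts and turns the commanded pose from where the row before left it, along the tool's axes as they then stand; what a row does not reach is not made up. A row lasts 1/12 s, in which the tool goes at most 41.7 mm and 7.16 degrees, less where a joint would pass 70% of its speed; a pose out of reach is approached as far as the arm can. A call is refused whole if a number of a shift passes 41.7 or a number of a turn 0.125, either way. A call with a gripper value outside its range is refused whole. The fingers move at their own pace and stop on an object; "squeeze" is the grip in N (left out, the last holds). Time passes only in rows, so rows that do not move let the fingers close. It gives the time, the measured TCP pose, the force, the opening and the grip force at its end, in the units of the state.
- telemetry.get_obs(): the state, without advancing time (a new reading comes with each control period).
- cams.read_camera(name): name is "scene" or "top" or "wrist"; returns the picture (420x560x3 uint8, blue, green, red); there is no depth.
- cams.calibration(name): a dict with "K" (3x3 intrinsics, pixels), "origin" and "rotation" of the camera in the world; the wrist camera has in their place "hand_eye" (4x4, takes a point from camera to tool coordinates, whose origin is the TCP and whose axes are the flange's). Camera axes: x right, y down, z forward; pixel columns grow to the right and rows downward; lengths in m; the calibration is good to about 2 mm. A picture is of the moment at which its call begins: read the wrist's pose just before it. calibration takes no time and is no camera call.
- env.sign_off(): hands the job in; it is judged then, once.
The state is a dict: "time_s": time; "qpos": joint angles; "joint_velocities": joint speeds; "effort": joint torques, N m; "tool_pos": TCP position; "tool_rot": TCP orientation; "force": force on the tool from outside, world axes, zero at the start; "wrist_torque": the same for the moment, N m; "grip_width": finger opening in m; "grasp_force": force on a finger pad.
Only numpy, scipy, OpenCV 4.12 (cv2) and the standard library are available. Lean on these libraries where they do the work, as an engineer would, in place of code of your own. Each camera call takes 0.05 s, during which the arm holds its last target. There are 200 camera calls.

## Working session

There is one attempt and no reset: what is moved stays moved. The work goes in short steps, Python scripts to look and compute and a tool call to move; the robot and the scene stay as the last step left them, time stands still between calls to the robot, and variables do not carry over. Pictures are saved under pics/ and viewed, at most 10 in all, crops included, and the job is handed in when it is done.

Besides the shell and the picture viewer there is one more tool, called after "Call:" as name(argument=value, ...), one argument or row to a line, values as JSON. arm_command: Moves the arm, as the interface text tells. Its arguments: {"type":"object","properties":{"series":{"type":"string"},"squeeze":{"type":"number"}},"required":["series"]}

```bash
mkdir -p pics; cat > h.py <<'E'
import numpy as np,cv2
from scipy.spatial.transform import Rotation as R
from cell import telemetry,cams,env
def ray(name,uv,T=None):
    c=cams.calibration(name);K=np.array(c["K"])
    d=np.linalg.solve(K,np.array([uv[0],uv[1],1.]))
    if name=="wrist":
        H=np.array(c["hand_eye"]);M=T@H;return M[:3,3],M[:3,:3]@d
    return np.array(c["origin"]),np.array(c["rotation"])@d
def at(name,uv,z,T=None):
    o,d=ray(name,uv,T);return o+d*(z-o[2])/d[2]
def tool():
    s=telemetry.get_obs();T=np.eye(4);T[:3,:3]=R.from_euler('xyz',s["tool_rot"],degrees=True).as_matrix();T[:3,3]=s["tool_pos"];return T
def snap(name,f):
    im=cams.read_camera(name);cv2.imwrite("pics/"+f,im);return im
E
python3 - <<'E'
from h import *
a=snap("scene","s0.png");b=snap("top","t0.png")
s=telemetry.get_obs();print(s)
for n in("scene","top","wrist"):print(n,cams.calibration(n))
E
```

```text
{'time_s': 0.1, 'qpos': array([-73.3326069 ,  18.43571749,  -4.01474604,  83.16688752,
         1.29550849,  78.54029551,  -3.26127698]), 'joint_velocities': array([-0.00589671, -0.00089964,  0.00233449, -0.26381427,  0.06821968,
       -0.07337635,  0.0212248 ]), 'effort': array([ 4.59498442e-04, -4.92572629e+01, -4.05222941e-01, -3.13398993e+01,
       -6.41243951e-02,  3.94789525e-02,  8.31520060e-05]), 'tool_pos': array([0.17755824, 0.62477577, 0.22156949]), 'tool_rot': array([-1.79902354e+02,  6.11107572e-03,  1.64140263e+02]), 'force': array([-0.30873082, -0.30410045, -0.46350426]), 'wrist_torque': array([0.00189541, 0.01978169, 0.02929526]), 'grasp_force': 0.0, 'grip_width': 0.08672859854863053}
scene {'K': array([[546.11707904,   0.        , 272.06023519],
       [  0.        , 546.11707904, 209.21524699],
       [  0.        ,   0.        ,   1.        ]]), 'origin': array([ 0.05449849, -0.47332761,  0.66072286]), 'rotation': array([-132.2471191 ,   -0.38447037,  -49.92458748])}
top {'K': array([[438.79475621,   0.        , 283.28575353],
       [  0.        , 438.79475621, 202.77989757],
       [  0.        ,   0.        ,   1.        ]]), 'origin': array([ 0.3994401 , -0.09258374,  0.91520386]), 'rotation': array([-169.59615227,    2.23149881,  -91.36478782])}
wrist {'K': array([[374.15764399,   0.        , 284.39797993],
       [  0.        , 374.15764399, 214.24374138],
       [  0.        ,   0.        ,   1.        ]]), 'hand_eye': array([[ 5.88400188e-04, -9.61668841e-01, -2.74212864e-01,
         7.51765626e-02],
       [ 9.99999824e-01,  5.43529214e-04,  2.39613028e-04,
        -4.64009858e-04],
       [-8.13856811e-05, -2.74212956e-01,  9.61668991e-01,
        -1.62846771e-01],
       [ 0.00000000e+00,  0.00000000e+00,  0.00000000e+00,
         1.00000000e+00]])}
```

View pics/t0.png

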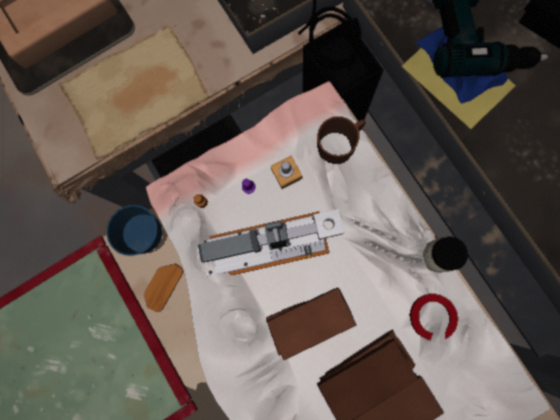

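View pics/s0.png

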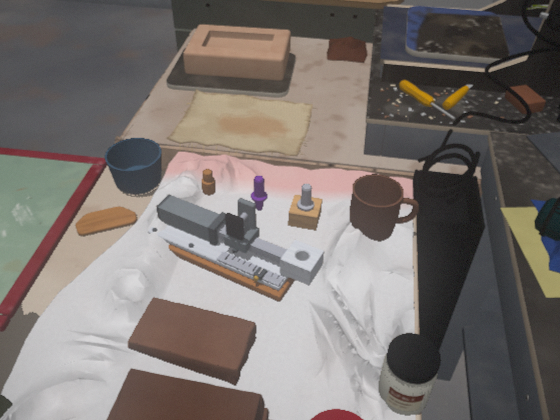

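The top view shows the gauge (tube about (230,247), block and socket about (329,224)) and the steel pin in its rest at (286,170). The purple look-alike is at (248,186). The scene view agrees; the rider is near (258,272). The fixed cameras' rotations are Euler angles, so I'll handle that and enlarge both views.

```bash
sed -i 's/return np.array(c\["origin"\]),np.array(c\["rotation"\])@d/return np.array(c["origin"]),R.from_euler("xyz",c["rotation"],degrees=True).as_matrix()@d/' h.py
python3 - <<'E'
from h import *
a=cv2.imread("pics/t0.png")[150:280,190:360];cv2.imwrite("pics/tc.png",cv2.resize(a,None,fx=4.6,fy=4.6,interpolation=cv2.INTER_CUBIC))
a=cv2.imread("pics/s0.png")[170:300,150:335];cv2.imwrite("pics/sc.png",cv2.resize(a,None,fx=4.3,fy=4.3,interpolation=cv2.INTER_CUBIC))
for n,uv,z in[("top",(286,168),.07),("scene",(306,187),.077),("top",(329,224),.062),("scene",(303,257),.062)]:print(n,at(n,uv,z))
E
```

```text
top [ 0.62560339 -0.07043026  0.07      ]
scene [ 0.62763876 -0.07010914  0.077     ]
top [ 0.51206694 -0.15138527  0.062     ]
scene [ 0.51049155 -0.15510337  0.062     ]
```

View pics/tc.png

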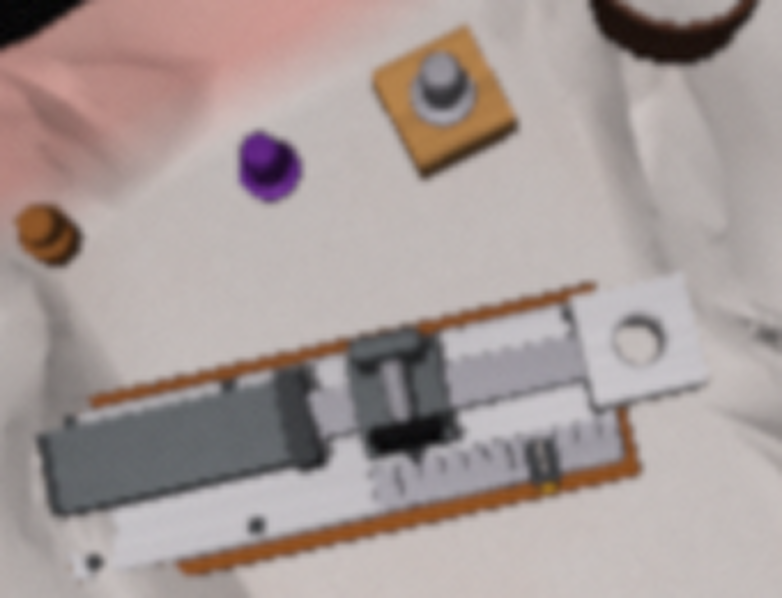

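View pics/sc.png

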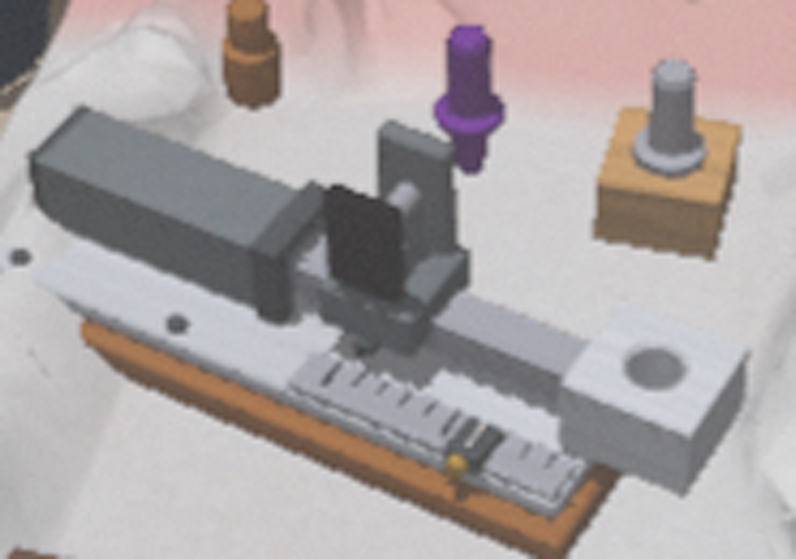

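The crops show: socket at top (640,340) / scene (656,368); pin stem top at (442,68) / (674,70); pointer tip at about (418,458) / (352,352); rider line inner end at about (541,443) / (487,425).

```bash
python3 - <<'E'
from h import *
P=lambda n,c,z:at(n,(c[0]/4.6+190-.4,c[1]/4.6+150-.4) if n=="top" else (c[0]/4.3+150-.4,c[1]/4.3+170-.4),z)[:2]
for l,n,c,z in[("socket","top",(640,340),.062),("socket","scene",(656,368),.062),("stemtop","top",(442,68),.077),("stemtop","scene",(674,70),.078),("collar","top",(444,94),.039),("collar","scene",(670,148),.039),
("ptr","top",(418,458),.04),("ptr","scene",(352,352),.04),("rider","top",(541,440),.034),("rider","scene",(487,422),.034),
("plate","top",(390,346),.112),("button","top",(406,436),.111),
("plinthA","top",(92,402),.016),("plinthB","top",(594,287),.016),("plinthC","top",(636,472),.016),("plinthD","top",(185,572),.016)]:print(l,n,P(n,c,z).round(4))
r=lambda a,b:np.degrees(np.arctan2(*(P("top",b,.016)-P("top",a,.016))[::-1]))
print(r((92,402),(594,287)),r((185,572),(636,472)))
E
```

```text
socket top [ 0.513  -0.1509]
socket scene [ 0.5126 -0.1519]
stemtop top [ 0.6311 -0.0702]
stemtop scene [ 0.6293 -0.0695]
collar top [ 0.6296 -0.0698]
collar scene [ 0.6282 -0.0707]
ptr top [ 0.4673 -0.0545]
ptr scene [ 0.4642 -0.0514]
rider top [ 0.4742 -0.108 ]
rider scene [ 0.4744 -0.1072]
plate top [ 0.5069 -0.0474]
button top [ 0.4707 -0.053 ]
plinthA top [0.4982 0.0927]
plinthB top [ 0.5438 -0.1344]
plinthC top [ 0.4604 -0.1498]
plinthD top [0.4217 0.0508]
-78.65768701951481 -79.06838654695741
```

Measured positions agree between the two views:

| Item | Value |
|---|---|
| Pin | (0.629, -0.070) |
| Socket | (0.5128, -0.1514) |
| Gauge yaw | about -78.9° |
| Grip | (0.493, -0.048), matches the plate and button |
| Rider ahead of pointer | about 54 mm |

Next I move above the pin.

Call:
arm_command(
  series="-15 -13 0 0 0;-30 -26 0 0 0;-30 -26 0 0 0;-30 -26 0 0 0;-30 -26 0 0 0;-30 -26 0 0 0;-30 -26 0 0 0;-30 -26 0 0 0;-30 -26 0 0 0;-30 -26 0 0 0;-30 -26 0 0 0;-30 -26 0 0 0;-30 -26 0 0 0;-30 -26 0 0 0;-30 -26 0 0 0;-30 -26 0 0 0;-30 -26 0 0 0;-30 -26 0 0 0;-30 -26 0 0 0;-30 -26 0 0 0",
  squeeze=20,
)

```text
time_s: 1.77
tool_pos: [0.6024, -0.0239, 0.2223]
tool_rot: [180.0, -0.0, 164.2]
force: [1.0, 0.1, -0.8]
grip_width: 0.0872
grasp_force: 0.0
```

Call:
arm_command(
  series="0 0 0 0.12 0;0 0 0 0.12 0;0 0 0 0.12 0;0 0 0 0.12 0;0 0 0 0.12 0;0 0 0 0.12 0;0 0 0 0.12 0;0 0 0 0.12 0;0 0 0 0.12 0;0 0 0 0.02 0;0 0 0 0 0",
)

```text
time_s: 2.68
tool_pos: [0.6016, -0.0222, 0.2222]
tool_rot: [-180.0, 0.0, 101.2]
force: [0.1, -0.8, 0.2]
grip_width: 0.0869
grasp_force: 0.0
```

Call:
arm_command(
  series="-26 9 0 0 0;-26 9 20 0 0;0 0 20 0 0;0 0 0 0 0;0 0 0 0 0",
)

```text
time_s: 3.1
tool_pos: [0.6286, -0.0694, 0.1814]
tool_rot: [-179.8, -0.1, 101.2]
force: [-0.5, -0.5, 0.6]
grip_width: 0.0872
grasp_force: 0.0
```

```bash
python3 - <<'E'
from h import *
T=tool();np.save("T1.npy",T);im=snap("wrist","w1.png");print(T.round(4))
E
```

```text
[[-1.945e-01  9.809e-01 -3.000e-03  6.286e-01]
 [ 9.809e-01  1.945e-01  6.000e-04 -6.940e-02]
 [ 1.200e-03 -2.900e-03 -1.000e+00  1.814e-01]
 [ 0.000e+00  0.000e+00  0.000e+00  1.000e+00]]
```

View pics/w1.png

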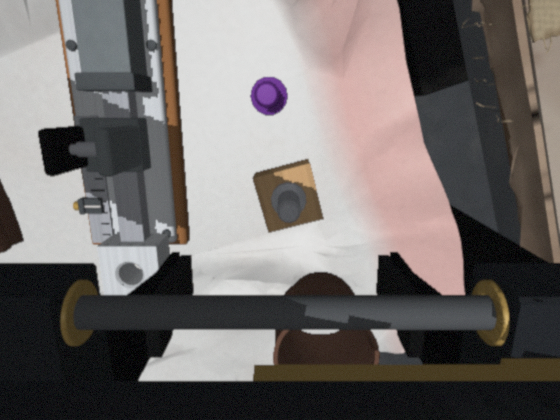

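The wrist view shows the collar at (289,198), stem top at (289,208), socket at (130,273), rider at about (92,206) and the mug near (325,320).

```bash
python3 - <<'E'
from h import *
T=np.load("T1.npy")
for l,uv,z in[("collar",(289,198),.039),("stem",(289,209),.078),("socket",(130,273),.062),("rider",(103,206),.034),("plinth1",(173,0),.016),("plinth2",(187,242),.016),("mugrim?",(326,345),.09),("mugrim",(326,345),.06)]:print(l,at("wrist",uv,z,T).round(4))
a=at("wrist",(173,0),.016,T);b=at("wrist",(187,242),.016,T);print(np.degrees(np.arctan2(b[1]-a[1],b[0]-a[0])))
E
```

```text
collar [ 0.6314 -0.0667  0.039 ]
stem [ 0.6309 -0.0659  0.078 ]
socket [ 0.5144 -0.1491  0.062 ]
rider [ 0.4765 -0.1061  0.034 ]
plinth1 [0.5116 0.0666 0.016 ]
plinth2 [ 0.5477 -0.132   0.016 ]
mugrim? [ 0.6805 -0.1653  0.09  ]
mugrim [ 0.6883 -0.1853  0.06  ]
-79.7100164261254
```

The wrist view agrees within 2–3 mm. I descend to TCP z ≈ 0.043 and grip.

Call:
arm_command(
  series="1 1 25 0 0;0 0 30 0 0;0 0 30 0 0;0 0 25 0 0;0 0 15 0 0;0 0 8 0 0;0 0 4 0 0;0 0 0 0 0;0 0 0 0 0",
)

```text
time_s: 3.9
tool_pos: [0.6315, -0.0684, 0.0472]
tool_rot: [179.9, 0.0, 101.2]
force: [0.3, -0.2, 0.6]
grip_width: 0.0873
grasp_force: 0.0
```

Call:
arm_command(
  series="0 0 0 0 120;0 0 0 0 180;0 0 0 0 255;0 0 0 0 255;0 0 0 0 255;0 0 0 0 255;0 0 0 0 255",
  squeeze=20,
)

```text
time_s: 4.48
tool_pos: [0.6303, -0.0686, 0.0456]
tool_rot: [180.0, -0.0, 101.1]
force: [-0.4, -0.6, 0.8]
grip_width: 0.0479
grasp_force: 0.0
```

Call:
arm_command(
  series="0 0 0 0 255;0 0 0 0 255;0 0 0 0 255;0 0 0 0 255;0 0 0 0 255;0 0 0 0 255;0 0 0 0 255;0 0 0 0 255;0 0 0 0 255;0 0 0 0 255",
)

```text
time_s: 5.32
tool_pos: [0.6304, -0.0687, 0.0456]
tool_rot: [180.0, -0.0, 101.1]
force: [0.6, 1.3, -1.2]
grip_width: 0.0174
grasp_force: 20.0
```

Gripped (17.4 mm, 20 N). I lift 90 mm, then shift to the socket: tool dx ≈ -57.7, dy ≈ -130.7 mm.

Call:
arm_command(
  series="0 0 -10 0 255;0 0 -20 0 255;0 0 -30 0 255;0 0 -20 0 255;0 0 -10 0 255;-7 -15 0 0 255;-11 -25 0 0 255;-12 -27 0 0 255;-12 -27 0 0 255;-9 -22 0 0 255;-5 -11 0 0 255;-1.7 -3.7 0 0 255;0 0 0 0 255;0 0 10 0 255;0 0 8 0 255;0 0 0 0 255;0 0 0 0 255",
)

```text
time_s: 6.73
tool_pos: [0.5131, -0.1497, 0.1163]
tool_rot: [-179.9, 0.0, 101.2]
force: [0.1, 0.3, -0.0]
grip_width: 0.0169
grasp_force: 20.0
```

```bash
python3 - <<'E'
from h import *
s=telemetry.get_obs();print(s["tool_pos"],s["grip_width"],s["grasp_force"])
a=snap("scene","s2.png")[180:300,240:340];b=snap("top","t2.png")[180:270,290:365]
a=cv2.resize(a,(500,600),interpolation=cv2.INTER_CUBIC);b=cv2.resize(b,None,fx=4,fy=4,interpolation=cv2.INTER_CUBIC)
b=cv2.copyMakeBorder(b,0,600-b.shape[0],0,0,cv2.BORDER_CONSTANT);cv2.imwrite("pics/c2.png",np.hstack([a,b]))
E
```

```text
[ 0.51307893 -0.1496583   0.11630547] 0.01692005221551573 19.99992470489815
```

View pics/c2.png

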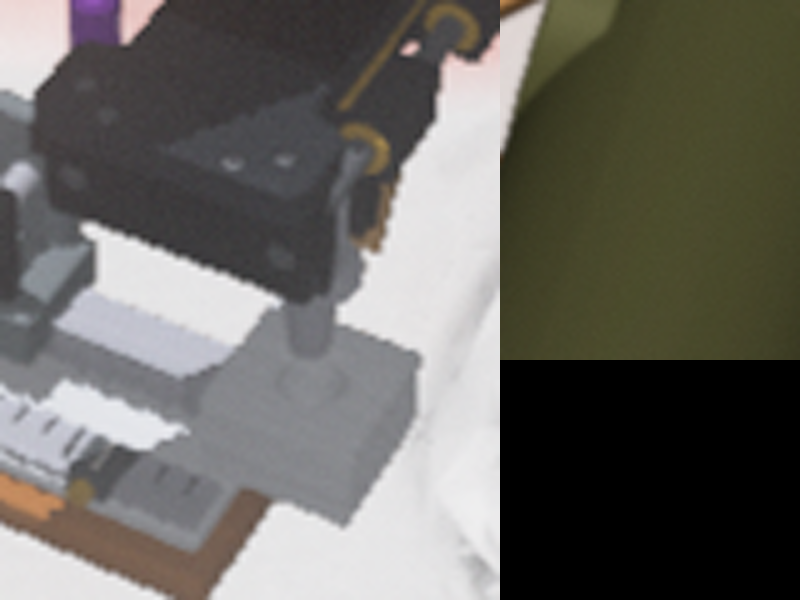

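The shank foot centre is at about (311,351) and the socket at (313,380) in the crop. I compare them.

```bash
python3 - <<'E'
from h import *
f=lambda c,z:at("scene",(c[0]/5+240-.4,c[1]/5+180-.4),z)
a=f((311,351),.0747);b=f((313,380),.062);print(a,b,b-a)
d=(b-a);T=tool();print(T[:3,:3].T@d*1000)
E
```

```text
[ 0.51109519 -0.15168231  0.0747    ] [ 0.51196255 -0.15246047  0.062     ] [ 0.00086736 -0.00077817 -0.0127    ]
[-0.92601938  0.70948779 12.69988055]
```

Within 1.2 mm, so I lower it.

Call:
arm_command(
  series="-0.5 0.4 5 0 255;0 0 8 0 255;0 0 8 0 255;0 0 6 0 255;0 0 6 0 255;0 0 4 0 255;0 0 0 0 255;0 0 0 0 255",
)

```text
time_s: 7.5
tool_pos: [0.5135, -0.1509, 0.0803]
tool_rot: [-180.0, -0.0, 101.1]
force: [-0.3, -0.4, -0.3]
grip_width: 0.0168
grasp_force: 20.0
```

Call:
arm_command(
  series="0 0 3 0 255;0 0 2 0 255;0 0 1 0 255;0 0 0 0 255;0 0 0 0 255",
)

```text
time_s: 7.92
tool_pos: [0.5137, -0.1509, 0.0746]
tool_rot: [180.0, -0.0, 101.1]
force: [0.2, 0.3, -1.2]
grip_width: 0.0175
grasp_force: 20.0
```

Call:
arm_command(
  series="0 0 1 0 255;0 0 1 0 255;0 0 0 0 255;0 0 0 0 255",
)

```text
time_s: 8.25
tool_pos: [0.514, -0.151, 0.0734]
tool_rot: [180.0, -0.0, 101.1]
force: [-1.7, 0.5, 5.5]
grip_width: 0.0173
grasp_force: 20.0
```

Collar contact (5.5 N up). I release and then withdraw straight up.

Call:
arm_command(
  series="0 0 0 0 200;0 0 0 0 100;0 0 0 0 60;0 0 0 0 60;0 0 0 0 60;0 0 0 0 60;0 0 0 0 60;0 0 0 0 60;0 0 0 0 60",
)

```text
time_s: 9.0
tool_pos: [0.5137, -0.1509, 0.0725]
tool_rot: [180.0, -0.0, 101.1]
force: [-1.0, 0.3, -0.6]
grip_width: 0.0623
grasp_force: 0.0
```

Call:
arm_command(
  series="0 0 -10 0 0;0 0 -20 0 0;0 0 -20 0 0;0 0 -20 0 0;0 0 -10 0 0;20 0 0 0 0;35 0 0 0 0;30 0 0 0 0;15 0 0 0 0;5 0 0 0 0;0 0 0 0 0;0 0 0 0 0",
)

```text
time_s: 10.0
tool_pos: [0.4936, -0.049, 0.1527]
tool_rot: [180.0, 0.0, 101.1]
force: [0.3, -0.6, -0.9]
grip_width: 0.0872
grasp_force: 0.0
```

```bash
python3 - <<'E'
from h import *
T=tool();np.save("T3.npy",T);print(T[:3,3])
w=snap("wrist","w3.png");a=snap("scene","s3.png")[170:300,200:330]
a=cv2.resize(a,(420,420),interpolation=cv2.INTER_CUBIC);cv2.imwrite("pics/c3.png",np.hstack([a,w[:,0:380]]))
E
```

```text
[ 0.49362187 -0.0490045   0.15274784]
```

View pics/c3.png

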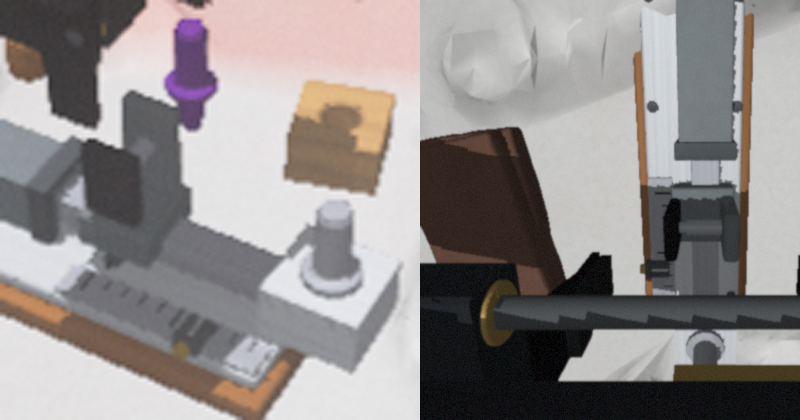

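The pin stands upright in the socket with its collar on the rim. The socket under the TCP at release implies grip ≈ (0.4935, -0.048), and the TCP is there. I descend and squeeze.

Call:
arm_command(
  series="-1 0 15 0 0;0 0 20 0 0;0 0 20 0 0;0 0 15 0 0;0 0 8 0 0;0 0 2 0 0;0 0 0 0 0;0 0 0 0 60;0 0 0 0 90;0 0 0 0 110;0 0 0 0 110",
  squeeze=25,
)

```text
time_s: 11.02
tool_pos: [0.4942, -0.0488, 0.0733]
tool_rot: [179.9, -0.0, 101.1]
force: [0.1, -0.5, -0.3]
grip_width: 0.068
grasp_force: 0.0
```

Call:
arm_command(
  series="0 0 0 0 125;0 0 0 0 135;0 0 0 0 140;0 0 0 0 140;0 0 0 0 140;0 0 0 0 140",
)

```text
time_s: 11.52
tool_pos: [0.4938, -0.0477, 0.0723]
tool_rot: [180.0, -0.1, 101.2]
force: [1.9, 3.7, -3.3]
grip_width: 0.04
grasp_force: 11.1
```

Call:
arm_command(
  series="0 0 0 0 255;0 0 0 0 255;0 0 0 0 255;0 0 0 0 255",
)

```text
time_s: 11.85
tool_pos: [0.4953, -0.0474, 0.0724]
tool_rot: [179.8, -0.0, 101.2]
force: [6.1, 4.9, -6.1]
grip_width: 0.037
grasp_force: 25.0
```

Fully squeezed (37 mm, 25 N). I ease 1 mm sideways and slide out about 46 mm, then measure.

Call:
arm_command(
  series="-1 1 0 0 255;-3 0 0 0 255;-5 0 0 0 255;-6 0 0 0 255;-6 0 0 0 255;-6 0 0 0 255;-6 0 0 0 255;-6 0 0 0 255;-4 0 0 0 255;-2 0 0 0 255;-1 0 0 0 255;0 0 0 0 255;0 0 0 0 255",
)

```text
time_s: 12.93
tool_pos: [0.5043, -0.0925, 0.0725]
tool_rot: [179.9, -0.0, 101.2]
force: [3.6, 3.4, -3.5]
grip_width: 0.0372
grasp_force: 25.0
```

```bash
python3 - <<'E'
from h import *
print(telemetry.get_obs()["tool_pos"])
w=snap("wrist","w4.png");a=snap("scene","s4.png")[205:295,205:285]
a=cv2.resize(a,(530,596),interpolation=cv2.INTER_CUBIC)
b=cv2.resize(w[150:330,180:260],(265,596),interpolation=cv2.INTER_CUBIC);cv2.imwrite("pics/c4.png",np.hstack([a,b]))
E
```

```text
[ 0.5043289  -0.09252789  0.07249736]
```

View pics/c4.png

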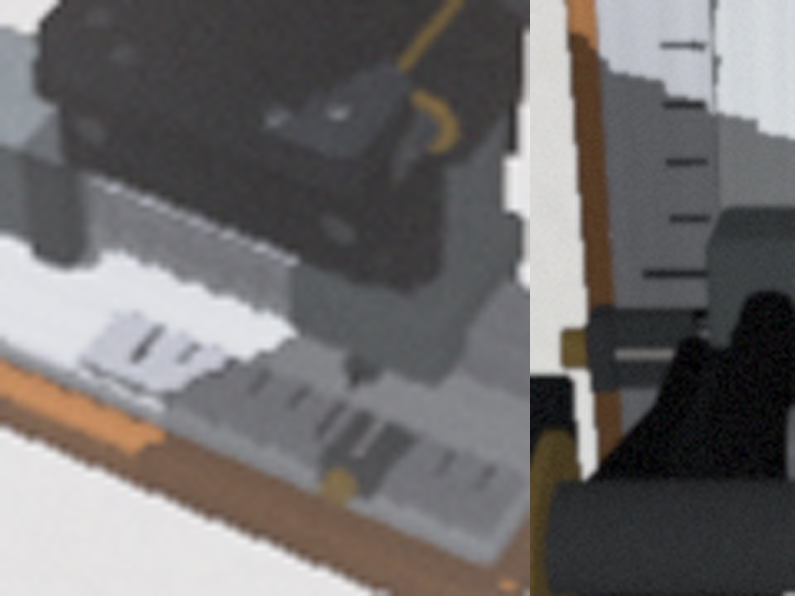

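In the crop, the pointer tip is at about (355,383) and the rider line runs from (382,420) inside to (357,458). In the wrist crop the line is at row 354, ending at about x=672, and the pointer is near (700,322).

```bash
python3 - <<'E'
from h import *
T=tool();f=lambda c,z:at("scene",(c[0]/6.625+205-.4,c[1]/6.622+205-.4),z)
g=lambda c,z:at("wrist",((c[0]-530)/3.3125+180-.35,c[1]/3.311+150-.35),z,T)
ang=np.radians(-78.9);gx=np.array([np.cos(ang),np.sin(ang),0])
for p,l,o in[(f((355,383),.04),f((382,420),.034),f((357,458),.034)),(g((700,322),.04),g((672,354),.034),g((615,354),.034))]:
    print(p,l,o,"rider-pointer mm",(l-p)@gx*1000,"outer",(o-p)@gx*1000)
E
```

```text
[ 0.47393571 -0.09820038  0.04      ] [ 0.4733986  -0.10684332  0.034     ] [ 0.46098691 -0.11004001  0.034     ] rider-pointer mm 8.377842559828657 outer 9.125214160815304
[ 0.47495106 -0.0980406   0.04      ] [ 0.47064157 -0.1073007   0.034     ] [ 0.46088444 -0.10923364  0.034     ] rider-pointer mm 8.257197794824101 outer 8.27551690953814
```

Both views give about 8.3 mm remaining.

Call:
arm_command(
  series="-2 0 0 0 255;-3 0 0 0 255;-2 0 0 0 255;-1.4 0 0 0 255;0 0 0 0 255;0 0 0 0 255;0 0 0 0 255;0 0 0 0 255;0 0 0 0 255;0 0 0 0 255",
)

```text
time_s: 13.87
tool_pos: [0.5059, -0.1006, 0.0725]
tool_rot: [179.9, -0.1, 101.2]
force: [3.0, 4.8, -2.4]
grip_width: 0.037
grasp_force: 25.0
```

```bash
python3 - <<'E'
from h import *
T=tool();np.save("T5.npy",T)
w=snap("wrist","w5.png");a=snap("scene","s5.png")[205:295,205:315]
a=cv2.resize(a,(729,596),interpolation=cv2.INTER_CUBIC);cv2.imwrite("pics/c5.png",a)
E
```

```text
(no output)
```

View pics/c5.png

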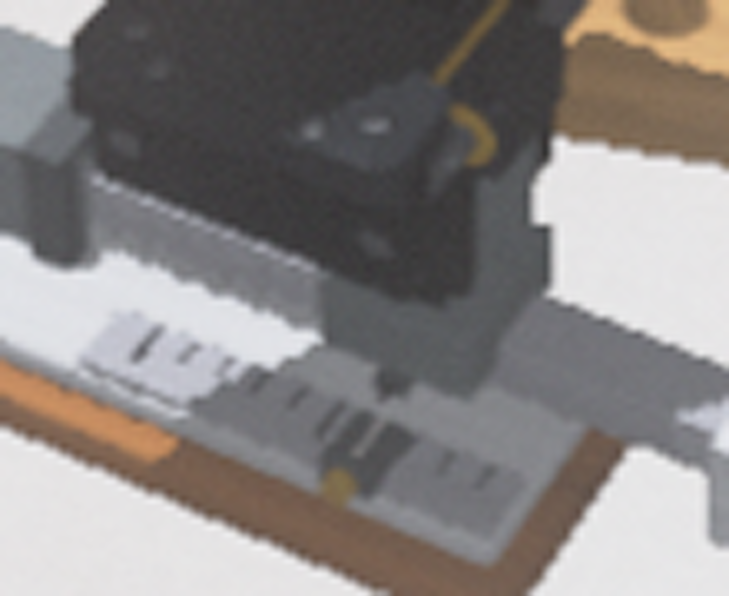

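The pointer tip at about (388,397) is now almost in line with the rider line's inner end at (383,420); I check it numerically.

```bash
python3 - <<'E'
from h import *
f=lambda c,z:at("scene",(c[0]/6.625+205-.4,c[1]/6.622+205-.4),z)
ang=np.radians(-78.9);gx=np.array([np.cos(ang),np.sin(ang),0])
p=f((388,397),.04);print(p,(f((383,420),.034)-p)@gx*1000,(f((357,458),.034)-p)@gx*1000)
s=telemetry.get_obs();print(s["time_s"],s["tool_pos"],s["grip_width"])
E
```

```text
[ 0.47559471 -0.10680778  0.04      ] -0.18714490882589935 0.35944290350562313
13.9667 [ 0.50594145 -0.10058563  0.07247685] 0.03736395646364135
```

```bash
python3 - <<'E'
from h import *
cv2.imwrite("pics/c6.png",cv2.resize(cv2.imread("pics/s5.png")[200:310,250:370],None,fx=5,fy=5,interpolation=cv2.INTER_CUBIC))
E
```

```text
(no output)
```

View pics/c6.png

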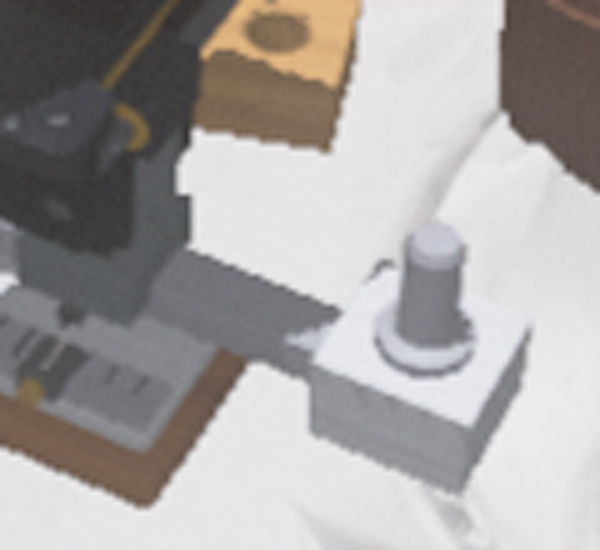

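The pin stands upright with its collar on the rim at about (425,345), clear of the gripper. Handing in.

```bash
python3 -c "
from cell import env
print(env.sign_off())"
```

```text
the job is handed in; nothing more can be done
None
```

I handed the job in at about 14 s: the pin is seated in the socket and let go, the arm is slid out to within about 0.4 mm of the rider's line by the scene camera, and it is held there with the button fully squeezed; sign-off returned no verdict.

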